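# Index a bench lathe: bring the pulley's mark to the pointer and drop the index pin

## Robot

A 7-joint arm with a two-finger parallel gripper is mounted at the origin on the work surface. World frame = base frame: x ahead of the robot, y to its left, z up, the work surface at z = 0. Lengths are in m, angles in rad, forces in N, time in s.
With the tool pointing down it reaches from about 0.4 to 0.875 m from the base axis. Payload 6.5 kg.
Tool frame: the origin (TCP) lies at the very end of the fingers, on their centre line; the grasp point (between the pads) lies 19 mm behind it (grip_point_offset is the distance from the TCP to the grasp point, in m); z points along the fingers, y is the line along which they close (so a half turn about z gives the same grasp; the last joint's range is limited). The gripper opens to 85 mm and grips with 20 to 120 N. Pads are 22 mm wide; open, the fingers measure 114 mm over their backs; the gripper's body (76 mm by 85 mm) begins 54 mm behind the grasp point. The pads swing forward as they close: fully open they stand 13 mm farther back than shut.
Start: joints at [1.05, 0.536, -0.004, 1.538, 0.003, 1.067, -0.071], TCP at [0.286, -0.584, 0.206] pointing down, gripper open.
Joint ranges: [-2.7, 2.7], [-0.37, 2.16], [-1.27, 1.26], [0.24, 2.4], [-1.31, 4.45], [0.19, 1.91], [-2.76, 2.76]. Speed limits (rad/s): [2.39, 2.39, 3.14, 3.14, 3.14, 3.14, 3.14].

## Interface

Orientations are given as a unit quaternion [x, y, z, w].
In Python, from cell import read_state, snapshot, camera_info, close_job, grip_point_offset gives the robot as it stands.
- The arm moves only by the tool servo_tool, never from a script. Its argument "plan" is a list that holds one entry, the list of rows, each a list of 7 numbers: the turn, a rotation vector about the tool's x, y, z in units of 0.08 rad (1.0 is 0.08 rad), then the shift along the tool's x, y, z in units of 0.03 m (1.0 is 0.03 m), then the closure, from -1 (fully open) to 1 (shut). A call has exactly 8 rows; each row shifts and turns the commanded pose from where the row before left it, along the tool's axes as they then stand; what a row does not reach is not made up. A row lasts 1/12 s, in which the tool goes at most 41.7 mm and 7.16 degrees, less where a joint would pass 70% of its speed; a pose out of reach is approached as far as the arm can. A call with a number of a shift or a turn outside -1 to 1 is refused whole. A call with a gripper value outside its range is refused whole. The fingers move at their own pace and stop on an object; "grip_force" is the grip in N (left out, the last holds). Time passes only in rows, so rows that do not move let the fingers close, or fill a call up. It gives the time, the measured TCP pose, the force, the opening and the grip force at its end, in the units of the state.
- read_state(): the state, without advancing time (a new reading comes with each control period).
- snapshot(name): name is "scene" or "top"; returns the picture (400x640x3 uint8, red, green, blue); there is no depth.
- camera_info(name): a dict with "fx", "fy", "cx", "cy" (pixels), "eye" and "rotation" of the camera in the world. Camera axes: x right, y up, looking along -z (the intrinsics and any distortion apply to the point x, -y, -z); pixel columns grow to the right and rows downward; lengths in m; the calibration is good to about 2 mm. A picture is of the moment at which its call begins. camera_info takes no time and is no camera call.
- close_job(): hands the job in; it is judged then, once.
The state is a dict: "t": time; "q": joint angles; "dq": joint speeds; "joint_torque": joint torques, N m; "ee_pos": TCP position; "tool_rot": TCP orientation; "force": force on the tool from outside, world axes, zero at the start; "moment": the same for the moment, N m; "finger_gap": opening from 0.0 (shut) to 1.0 (fully open); "grasp_force": force on a finger pad.
Only numpy, scipy, OpenCV 4.12 (cv2) and the standard library are available. Lean on these libraries where they do the work, as an engineer would, in place of code of your own. Each camera call takes 0.05 s, during which the arm holds its last target. There are 200 camera calls.

## Task

The little bench lathe holds an enamel dial that is about to be marked out. Turn its pulley by stroking the rim until the engraved line faces the fixed pointer, then push the index pin fully home in its notch, so that the spindle is locked there, and take the hand away. Never lean on the pulley with more than thumb pressure (30 N), nor force the pin with more than that if it stops short of home; do not touch the dial, and leave the box, tin and jar where they stand.

Things in the scene. Friction and masses are not known exactly. Their poses are not given: they have to be found in the camera images.
- lathe: Fixed green watchmaker's lathe on two pillars in a board. Lathe frame: origin 125 mm straight under the spindle axis, below the pulley's middle, 0 to 10 mm above the bench (pillar height varies); z up, y along the spindle, x square to it (away from the robot at yaw 0). Bearing housings y = 47 to 73 and -58 to -32, 46 wide, tops at z = 149. Dial, tool rest, tailstock to -y, no taller.
- pulley: Aluminium pulley on the spindle; origin on its axis (lathe 0, 0, 125 mm), y = spindle axis. Turns endlessly, stays where left; bearing drag about 0.16 N m (3 N at the rim). From +y: notched ring, radius 55, y = 28 to 42, 12 tapered notches 7.5 wide, 9 deep, every 30 degrees; belt steps of radius 34 and 42 (y = 28 to 0); smooth hand rim, radius 50, y = 0 to -28.
- rim_top (a point): Highest point of the smooth hand rim, middle of its width (lathe 0, -14, 175 mm); fixed, does not turn. Free from above. Closed fingertips pressed down here and drawn along the lathe's x turn the pulley by friction; moving the rim's top to +x carries the mark to +x.
- mark (a point): Engraved black line, 4 mm wide, across the notched ring (14 mm long) and, at the same angle, across the hand rim; this point is its middle on the ring's rim, 55 mm from the axis, at y = 35 mm. Goes round with the pulley. At the start it stands 0.5 to 1.9 rad short of the pointer (nearer the robot), so the top of the rim must move to the lathe's +x.
- pointer (a point): Point on the notched ring's rim which the fixed pointer shows, 45 degrees from the top on the lathe's +x side (lathe 38.9, 35, 163.9 mm). The pointer is a dark steel cone 18 mm long, on a strut from the bearing housing, its tip 6 mm outside this point. The mark faces the pointer when mark is here.
- index_pin: Steel pin, 5.5 mm thick, round tip, under a knob 17 across, 14 tall. Origin: centre of the knob's top (lathe 0, 35, 228 mm when up, as at the start). Slides straight down 10 mm, 2 N friction, stays where left. Home: knob top at 218, on the bracket. Off a notch it meets the ring after 3 mm (top at 225). If the mark is up to 2 mm off, its tip pulls the pulley true.
- bracket (a point): Middle of the top of the green bracket arm that holds the index pin over the notched ring (lathe 0, 47, 204 mm); the arm is 20 mm wide in x, 12 mm thick, y = 25 to 69 mm, on a post on the bearing housing. Fixed.
- dial: White enamel watch dial 47 mm across, on the brass chuck at the spindle's nose (lathe y = -77 mm), turning with the pulley. Not to be touched.
- card_box: Bystander: loose open blue card box 85 x 62 x 30 mm with dial fragments; origin under its centre.
- tin: Bystander: loose round brass tin 53 mm across, 20 mm tall; origin under its centre.
- oil_jar: Bystander: loose small amber glass jar with black cap, 44 mm across, 55 mm tall; origin under its centre.
- board: Fixed wooden board under the lathe, 190 x 440 x 18 mm, lying on the bench; origin on the bench under the lathe's headstock, within 10 mm of the lathe's origin; it runs from y = -315 to 125 mm in its own frame.

How it is judged:
By the outcome, as a careful person would: the job done as asked, in the order asked, and still so for the second after the job is handed in, with the robot touching nothing.
It also fails if it takes over 64 s, if anything falls off the work surface, if the arm or the gripper's body presses on something with over 40 N, if the wrist force passes 120 N, or if a joint passes its speed limit or range.

## Working session

There is one attempt and no reset: what is moved stays moved. The work goes in short steps, Python scripts to look and compute and a tool call to move; the robot and the scene stay as the last step left them, time stands still between calls to the robot, and variables do not carry over. Pictures are saved under pics/ and viewed, at most 10 in all, crops included, and the job is handed in when it is done.

Besides the shell and the picture viewer there is one more tool, called after "Emit:" as name(argument=value, ...), one argument or row to a line, values as JSON. servo_tool: Moves the arm, as the interface text tells. Its arguments: {"type":"object","properties":{"plan":{"type":"array"},"grip_force":{"type":"number"}},"required":["plan"]}

```bash
mkdir -p pics; ls; python3 - <<'E'
from cell import *
import cv2
for n in("scene","top"):
    im=snapshot(n); cv2.imwrite(f"pics/{n}0.png",im[:,:,::-1]); print(n,camera_info(n))
s=read_state(); print(s, grip_point_offset)
E
```

```text
pics
scene {'fx': 398.29783840127817, 'fy': 398.29783840127817, 'cx': 321.1208416644107, 'cy': 198.65041613969046, 'eye': array([1.14862153, 0.21315942, 0.79622479]), 'rotation': array([0.2290181 , 0.28493692, 0.73639374, 0.56928544])}
top {'fx': 440.7494311657204, 'fy': 440.7494311657204, 'cx': 323.99680740559995, 'cy': 196.0499396893601, 'eye': array([0.41279598, 0.08203824, 1.08441289]), 'rotation': array([ 0.06423738, -0.04277699, -0.70332872,  0.70666286])}
{'t': 0.1, 'q': array([ 1.04984785,  0.53711217, -0.00442985,  1.53877285,  0.00260173,
        1.06728881, -0.07121602]), 'dq': array([ 0.00053203, -0.00031094,  0.00014765, -0.00130247,  0.00112322,
        0.0002622 , -0.00046377]), 'joint_torque': array([ 3.13583412e-03, -5.84561527e+01,  1.05242439e+00, -2.59773999e+01,
        1.27284421e-02,  4.63967546e-03,  8.33130770e-06]), 'ee_pos': array([ 0.28521636, -0.58340638,  0.20568727]), 'tool_rot': array([ 9.74255828e-01,  2.25443920e-01, -2.36670017e-04, -7.51346978e-04]), 'force': array([ 0.0144876 , -0.5282461 , -0.15420716]), 'moment': array([-0.04602874,  0.02842174, -0.04589144]), 'grasp_force': 0.0, 'finger_gap': 0.999038389830497} 0.0187
```

View pics/scene0.png

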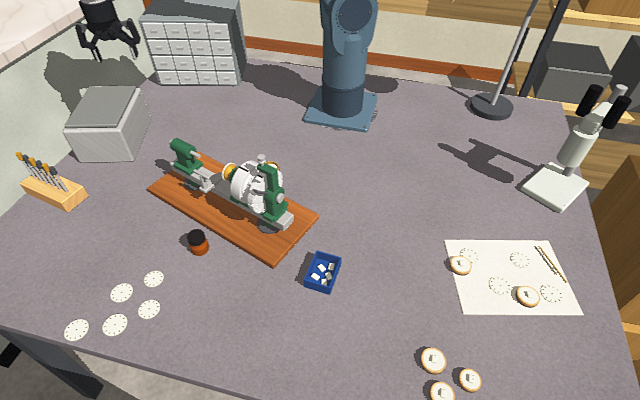

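View pics/top0.png

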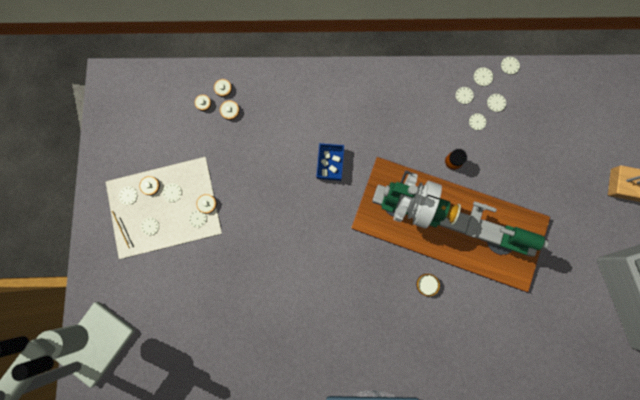

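The scene view shows the lathe around (250,190), with the knob near (262,158). In the top view the headstock is at (385–440,200), and the board runs from (355,158) to (550,292). I'll enlarge the headstock in both views.

```bash
cat > h.py <<'E'
import numpy as np, cv2
from scipy.spatial.transform import Rotation as R
from cell import *
C={n:camera_info(n) for n in("scene","top")}
def ray(n,u,v):
    c=C[n]; d=np.array([(u-c['cx'])/c['fx'],-(v-c['cy'])/c['fy'],-1.])
    return np.array(c['eye']),R.from_quat(c['rotation']).apply(d)
def plane(n,u,v,z):
    e,d=ray(n,u,v); return e+d*(z-e[2])/d[2]
def proj(n,p):
    c=C[n]; q=R.from_quat(c['rotation']).inv().apply(np.atleast_2d(p)-c['eye'])
    return np.c_[c['cx']+c['fx']*q[:,0]/-q[:,2], c['cy']-c['fy']*q[:,1]/-q[:,2]]
def tri(a,b):
    e1,d1=ray("scene",*a);e2,d2=ray("top",*b)
    s=np.linalg.lstsq(np.c_[d1,-d2],e2-e1,rcond=None)[0]
    p,q=e1+s[0]*d1,e2+s[1]*d2; return (p+q)/2,np.linalg.norm(p-q)
E
python3 - <<'E'
from h import *
print(camera_info("top").keys())
a=cv2.imread("pics/scene0.png")[135:245,205:305]; b=cv2.imread("pics/top0.png")[165:255,365:475]
a=cv2.resize(a,None,fx=5,fy=5,interpolation=cv2.INTER_CUBIC); b=cv2.resize(b,None,fx=6,fy=6,interpolation=cv2.INTER_CUBIC)
cv2.imwrite("pics/a.png",a);cv2.imwrite("pics/b.png",b)
im=cv2.imread("pics/top0.png"); h=cv2.cvtColor(im,cv2.COLOR_BGR2HSV)
m=cv2.inRange(h,(3,120,60),(16,255,255)); m[:, :340]=0; m[:,600:]=0; m[:140]=0;m[310:]=0
m=cv2.morphologyEx(m,cv2.MORPH_OPEN,np.ones((5,5)))
pts=cv2.findNonZero(m); r=cv2.minAreaRect(pts); bx=cv2.boxPoints(r); print(bx)
P=np.array([plane("top",*p,.018) for p in bx]); print(P, np.linalg.norm(P-np.roll(P,1,0),axis=1))
E
```

```text
dict_keys(['fx', 'fy', 'cx', 'cy', 'eye', 'rotation'])
[[350.46857 229.13402]
 [376.78925 154.9575 ]
 [553.90753 217.80592]
 [527.58685 291.98242]]
[[ 0.49484776  0.0505137   0.018     ]
 [ 0.67876838 -0.01491946  0.018     ]
 [ 0.52424532 -0.43569023  0.018     ]
 [ 0.34981399 -0.36277319  0.018     ]] [0.4379964  0.19521346 0.44824705 0.18905868]
```

View pics/a.png

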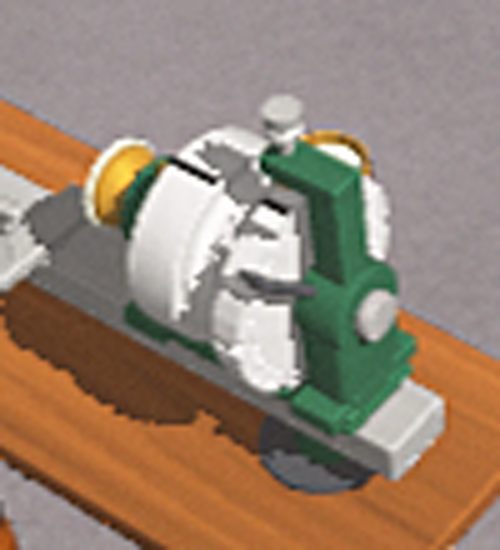

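View pics/b.png

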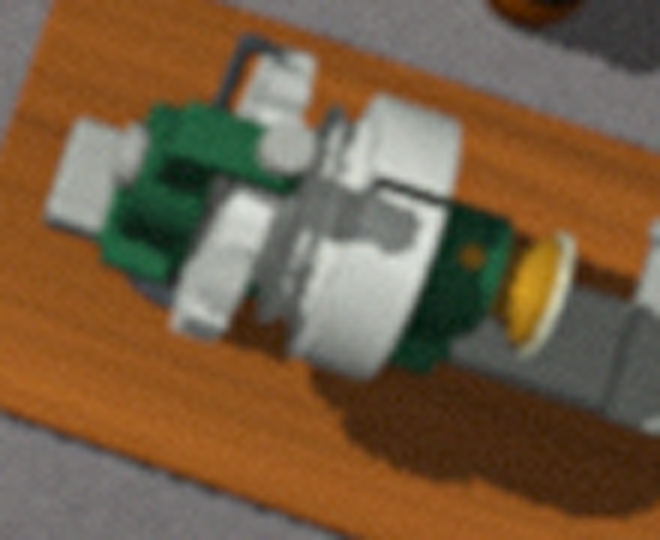

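```bash
cat >> h.py <<'E'
def ca(x,y): return ((x+.5)/5-.5+205,(y+.5)/5-.5+135)
def cb(x,y): return ((x+.5)/6-.5+365,(y+.5)/6-.5+165)
E
python3 - <<'E'
from h import *
k,e=tri(ca(283,105),cb(289,147)); print("knob",k,e)
yaw=-.345
def L(p,o): return o+R.from_euler('z',yaw).apply(np.array(p)/1000)
o=k-R.from_euler('z',yaw).apply([0,.035,.228]); print("orig",o)
for nm,p in dict(knob=(0,35,228),br25=(0,25,204),br69=(0,69,204),ptr=(38.9,35,163.9),ptr_tip=(43.1,35,168.1),rimtop0=(0,0,175),rimtop28=(0,-28,175),dial=(0,-77,125),hous=(0,73,149),axis_end=(0,73,125),rimx0=(50,0,125),rimx28=(50,-28,125),rimn0=(-50,0,125),rimn28=(-50,-28,125)).items():
    P=L(p,o); a=proj("scene",P)[0];b=proj("top",P)[0]
    print(nm,P.round(4),((a-[205,135]+.5)*5-.5).round(),((b-[365,165]+.5)*6-.5).round())
# mark on hand rim: rays ∩ cylinder
def cyl(n,u,v,r,o=o):
    e,d=ray(n,u,v); Ri=R.from_euler('z',yaw).inv(); e=Ri.apply(e-o)*1000-[0,0,125]; d=Ri.apply(d)
    A=d[0]**2+d[2]**2;B=e[0]*d[0]+e[2]*d[2];Cc=e[0]**2+e[2]**2-r*r
    t=(-B-np.sqrt(B*B-A*Cc))/A; p=e+t*d; return p.round(1),np.degrees(np.arctan2(p[0],p[2])).round(1)
print([cyl("scene",*ca(*q),50) for q in((165,160),(213,180))],[cyl("scene",*ca(*q),55) for q in((262,202),(287,212))])
print([cyl("top",*cb(*q),50) for q in((378,183),(452,207))])
E
```

```text
knob [ 0.55590527 -0.06275614  0.23727026] 0.001936901575966855
orig [ 0.54406839 -0.09569379  0.00927026]
knob [ 0.5559 -0.0628  0.2373] [281. 105.] [286. 148.]
br25 [ 0.5525 -0.0722  0.2133] [268. 138.] [303. 170.]
br69 [ 0.5674 -0.0308  0.2133] [348. 177.] [177. 126.]
ptr [ 0.5925 -0.0759  0.1732] [238. 264.] [291.  75.]
ptr_tip [ 0.5965 -0.0773  0.1774] [230. 263.] [297.  61.]
rimtop0 [ 0.5441 -0.0957  0.1843] [232. 165.] [358. 208.]
rimtop28 [ 0.5346 -0.122   0.1843] [185. 141.] [436. 236.]
dial [ 0.518  -0.1682  0.1343] [123. 179.] [536. 301.]
hous [ 0.5688 -0.027   0.1583] [364. 271.] [146. 149.]
axis_end [ 0.5688 -0.027   0.1343] [367. 308.] [138. 160.]
rimx0 [ 0.5911 -0.1126  0.1343] [173. 307.] [374. 100.]
rimx28 [ 0.5817 -0.139   0.1343] [127. 282.] [448. 125.]
rimn0 [ 0.497  -0.0788  0.1343] [313. 183.] [287. 358.]
rimn28 [ 0.4875 -0.1051  0.1343] [268. 161.] [361. 385.]
[(array([ 13.6, -28.5,  48.1]), np.float64(15.8)), (array([11.6, -1.5, 48.6]), np.float64(13.4))] [(array([13.5, 29.3, 53.3]), np.float64(14.2)), (array([12.3, 42.6, 53.6]), np.float64(12.9))]
[(array([10.8, -3.9, 48.8]), np.float64(12.5)), (array([ 11.5, -30.2,  48.7]), np.float64(13.3))]
```

The knob triangulates to lathe z ≈ 9 mm above the bench. The bracket, rim, dial and pointer all reproject onto the picture. The mark stands about 13.5° from the top and must reach 45°, so it needs about 31° or 27 mm of rim. I'll use short flat-tipped strokes with the tool's y along the lathe's x.

Emit:
servo_tool(
  plan=[
    [[0,0,-0.96,0,0,-0.5,1],[0,0,-0.96,0,0,-0.5,1],[0,0,-0.96,0,0,-0.5,1],[0,0,-0.96,0,0,-0.5,1],[0,0,-0.96,0,0,-0.5,1],[0,0,-0.96,0,0,-0.5,1],[0,0,-0.96,0,0,-0.5,1],[0,0,-0.96,0,0,-0.5,1]],
  ],
)

```text
t: 0.77
ee_pos: [0.2853, -0.5836, 0.3267]
tool_rot: [0.86, 0.511, -0.0, -0.001]
force: [0.9, -0.9, -0.7]
finger_gap: -0.001
grasp_force: 0.0
```

```bash
cat >> h.py <<'E'
yaw=-.345; O=np.array([.54407,-.09569,.00927])
def L(p): return O+R.from_euler('z',yaw).apply(np.array(p)/1000)
def go(p):
    "remaining move to lathe point p (mm) in tool units, and the turn to tool y along lathe x, tool down"
    s=read_state(); T=R.from_quat(s['tool_rot'])
    yv=np.array([np.cos(yaw),np.sin(yaw),0]); zv=np.array([0,0,-1.]); G=R.from_matrix(np.c_[np.cross(yv,zv),yv,zv])
    l=R.from_euler('z',yaw).inv().apply(s['ee_pos']-O)*1000
    print("t",round(s['t'],2),"lathe",l.round(1),"F",s['force'].round(1),"turn/.08",((T.inv()*G).as_rotvec()/.08).round(2),"shift/.03",(T.inv().apply(L(p)-s['ee_pos'])/.03).round(2))
E
python3 -c "
from h import *
go([-7,-14,215]); print(read_state()['q'].round(2))"
```

```text
t 0.77 lathe [ -78.5 -546.7  317.4] F [ 0.9 -0.9 -0.7] turn/.08 [-0.01 -0.01 -1.91] shift/.03 [17.91 -0.34  3.42]
[ 1.13  0.45 -0.13  1.38  0.06  1.31  0.5 ]
```

Emit:
servo_tool(
  plan=[
    [[0,0,-0.95,0,0,0,1],[0,0,-0.95,0,0,0,1],[0,0,0,1,0.13,0,1],[0,0,0,1,0.13,0,1],[0,0,0,1,0.13,0,1],[0,0,0,1,0.13,0,1],[0,0,0,1,0.13,0,1],[0,0,0,1,0.13,0,1]],
  ],
)

```text
t: 1.43
ee_pos: [0.3694, -0.4212, 0.3261]
tool_rot: [0.819, 0.573, -0.0, -0.0]
force: [0.0, -0.1, -0.0]
finger_gap: -0.001
grasp_force: 0.0
```

Emit:
servo_tool(
  plan=[
    [[0,0,0,1,0.13,0,1],[0,0,0,1,0.13,0,1],[0,0,0,1,0.13,0,1],[0,0,0,1,0.13,0,1],[0,0,0,1,0.13,0,1],[0,0,0,1,0.13,0,1],[0,0,0,1,0.13,0,1],[0,0,0,1,0.13,0,1]],
  ],
)

```text
t: 2.1
ee_pos: [0.4808, -0.2066, 0.3262]
tool_rot: [0.819, 0.573, -0.0, -0.0]
force: [0.8, -0.7, 0.2]
finger_gap: 0.003
grasp_force: 0.0
```

```bash
python3 -c "
from h import *
go([-7,-14,195]); print(read_state()['q'].round(2))"
```

```text
t 2.1 lathe [ -22.  -125.8  316.9] F [ 0.8 -0.7  0.2] turn/.08 [-0.01  0.   -0.06] shift/.03 [3.73 0.49 4.06]
[ 0.64  0.23 -0.39  1.7   0.09  1.23 -0.11]
```

Emit:
servo_tool(
  plan=[
    [[0,0,0,0.93,0.12,0,1],[0,0,0,0.93,0.12,0,1],[0,0,0,0.93,0.12,0,1],[0,0,0,0.93,0.12,1,1],[0,0,0,0,0,1,1],[0,0,0,0,0,1,1],[0,0,0,0,0,1,1],[0,0,0,0,0,0,1]],
  ],
)

```text
t: 2.77
ee_pos: [0.528, -0.1076, 0.2008]
tool_rot: [0.819, 0.574, -0.004, -0.004]
force: [-1.4, -0.8, 0.3]
finger_gap: -0.002
grasp_force: 0.0
```

```bash
python3 -c "
from h import *
go([-7,-14,177])
im=snapshot('scene'); cv2.imwrite('pics/c.png',cv2.resize(im[90:240,190:340,::-1],None,fx=4,fy=4,interpolation=cv2.INTER_CUBIC))"
```

```text
t 2.77 lathe [-11.1 -16.6 191.5] F [-1.4 -0.8  0.3] turn/.08 [-0.13  0.02 -0.05] shift/.03 [0.09 0.14 0.48]
```

View pics/c.png

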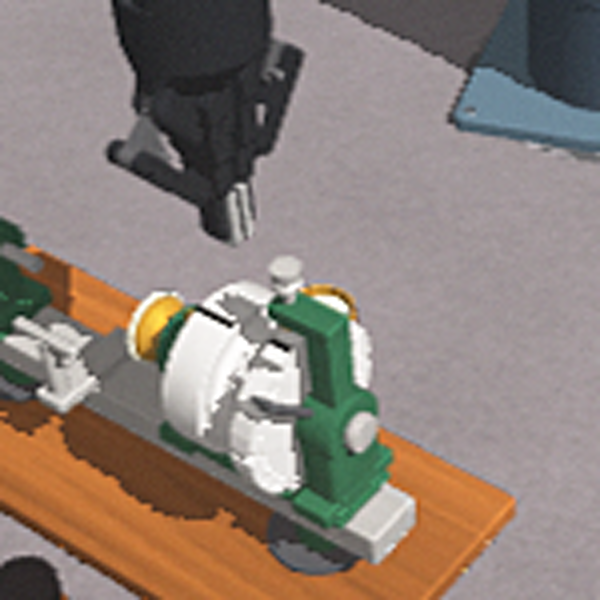

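The fingertips hang about 17 mm over the hand rim at (235,240) in the crop, clear of the knob and bracket. I'll descend slowly.

Emit:
servo_tool(
  plan=[
    [[0,0,0,0.05,0.1,0.1,1],[0,0,0,0,0,0.1,1],[0,0,0,0,0,0.08,1],[0,0,0,0,0,0.06,1],[0,0,0,0,0,0.05,1],[0,0,0,0,0,0,1],[0,0,0,0,0,0,1],[0,0,0,0,0,0,1]],
  ],
)

```text
t: 3.48
ee_pos: [0.5358, -0.1078, 0.195]
tool_rot: [0.819, 0.573, 0.0, 0.0]
force: [0.0, 0.5, -0.6]
finger_gap: -0.006
grasp_force: 0.0
```

```bash
python3 -c "
from h import *
go([-7,-14,175])"
```

```text
t 3.48 lathe [ -3.7 -14.1 185.7] F [ 0.   0.5 -0.6] turn/.08 [ 0.    0.   -0.06] shift/.03 [ 0.   -0.11  0.36]
```

Emit:
servo_tool(
  plan=[
    [[0,0,0,0,-0.15,0.07,1],[0,0,0,0,0,0.07,1],[0,0,0,0,0,0.05,1],[0,0,0,0,0,0.05,1],[0,0,0,0,0,0.03,1],[0,0,0,0,0,0.02,1],[0,0,0,0,0,0,1],[0,0,0,0,0,0,1]],
  ],
)

```text
t: 4.15
ee_pos: [0.5316, -0.1062, 0.1861]
tool_rot: [0.819, 0.573, 0.0, -0.0]
force: [-0.2, -0.1, 0.1]
finger_gap: -0.001
grasp_force: 0.0
```

Emit:
servo_tool(
  plan=[
    [[0,0,0,0,0,0.02,1],[0,0,0,0,0,0,1],[0,0,0,0,0,0.02,1],[0,0,0,0,0,0,1],[0,0,0,0,0,0,1],[0,0,0,0,0,0,1],[0,0,0,0,0,0,1],[0,0,0,0,0,0,1]],
  ],
)

```text
t: 4.82
ee_pos: [0.5315, -0.1062, 0.1849]
tool_rot: [0.819, 0.573, -0.0, 0.0]
force: [-0.1, 0.6, -0.5]
finger_gap: 0.001
grasp_force: 0.0
```

```bash
python3 -c "
from h import *
go([-7,-14,175])"
```

```text
t 4.82 lathe [ -8.2 -14.1 175.6] F [-0.1  0.6 -0.5] turn/.08 [-0.    0.   -0.06] shift/.03 [0.   0.04 0.02]
```

Emit:
servo_tool(
  plan=[
    [[0,0,0,0,0,0.02,1],[0,0,0,0,0,0,1],[0,0,0,0,0,0,1],[0,0,0,0,0,0.02,1],[0,0,0,0,0,0,1],[0,0,0,0,0,0,1],[0,0,0,0,0,0,1],[0,0,0,0,0,0,1]],
  ],
)

```text
t: 5.48
ee_pos: [0.5315, -0.1062, 0.1837]
tool_rot: [0.819, 0.573, -0.0, 0.0]
force: [1.1, 0.2, -0.1]
finger_gap: 0.001
grasp_force: 0.0
```

Emit:
servo_tool(
  plan=[
    [[0,0,0,0,0,0.02,1],[0,0,0,0,0,0,1],[0,0,0,0,0,0,1],[0,0,0,0,0,0,1],[0,0,0,0,0,0,1],[0,0,0,0,0,0,1],[0,0,0,0,0,0,1],[0,0,0,0,0,0,1]],
  ],
)

```text
t: 6.15
ee_pos: [0.5315, -0.1062, 0.1831]
tool_rot: [0.819, 0.573, -0.0, -0.0]
force: [-0.6, -0.4, 0.2]
finger_gap: 0.002
grasp_force: 0.0
```

Emit:
servo_tool(
  plan=[
    [[0,0,0,0,0,0.02,1],[0,0,0,0,0,0,1],[0,0,0,0,0,0,1],[0,0,0,0,0,0.02,1],[0,0,0,0,0,0,1],[0,0,0,0,0,0,1],[0,0,0,0,0,0,1],[0,0,0,0,0,0,1]],
  ],
)

```text
t: 6.82
ee_pos: [0.5315, -0.1062, 0.1819]
tool_rot: [0.819, 0.573, -0.0, 0.0]
force: [0.5, 0.6, -0.1]
finger_gap: 0.002
grasp_force: 0.0
```

Emit:
servo_tool(
  plan=[
    [[0,0,0,0,0,0.02,1],[0,0,0,0,0,0,1],[0,0,0,0,0,0,1],[0,0,0,0,0,0,1],[0,0,0,0,0,0,1],[0,0,0,0,0,0,1],[0,0,0,0,0,0,1],[0,0,0,0,0,0,1]],
  ],
)

```text
t: 7.48
ee_pos: [0.5315, -0.1062, 0.1813]
tool_rot: [0.819, 0.573, -0.0, -0.0]
force: [-0.1, -0.3, 0.8]
finger_gap: 0.002
grasp_force: 0.0
```

Emit:
servo_tool(
  plan=[
    [[0,0,0,0,0,0.02,1],[0,0,0,0,0,0,1],[0,0,0,0,0,0,1],[0,0,0,0,0,0,1],[0,0,0,0,0,0,1],[0,0,0,0,0,0,1],[0,0,0,0,0,0,1],[0,0,0,0,0,0,1]],
  ],
)

```text
t: 8.15
ee_pos: [0.5315, -0.1062, 0.1807]
tool_rot: [0.819, 0.573, -0.0, -0.0]
force: [-0.2, 0.2, 0.5]
finger_gap: -0.002
grasp_force: 0.0
```

Emit:
servo_tool(
  plan=[
    [[0,0,0,0,0,0.02,1],[0,0,0,0,0,0,1],[0,0,0,0,0,0,1],[0,0,0,0,0,0,1],[0,0,0,0,0,0,1],[0,0,0,0,0,0,1],[0,0,0,0,0,0,1],[0,0,0,0,0,0,1]],
  ],
)

```text
t: 8.82
ee_pos: [0.5315, -0.1062, 0.1801]
tool_rot: [0.819, 0.573, -0.0, -0.0]
force: [-0.4, 0.9, -0.4]
finger_gap: 0.0
grasp_force: 0.0
```

```bash
python3 -c "
from h import *
go([-7,-14,175])
im=snapshot('scene'); a=cv2.resize(im[110:220,210:310,::-1],None,fx=4,fy=4,interpolation=cv2.INTER_CUBIC)
im=snapshot('top'); b=cv2.resize(im[150:260,370:470,::-1],None,fx=4,fy=4,interpolation=cv2.INTER_CUBIC)
cv2.imwrite('pics/d.png',np.hstack([a,b]))"
```

```text
t 8.82 lathe [ -8.3 -14.1 170.8] F [-0.4  0.9 -0.4] turn/.08 [-0.    0.   -0.06] shift/.03 [ 0.    0.04 -0.14]
```

View pics/d.png

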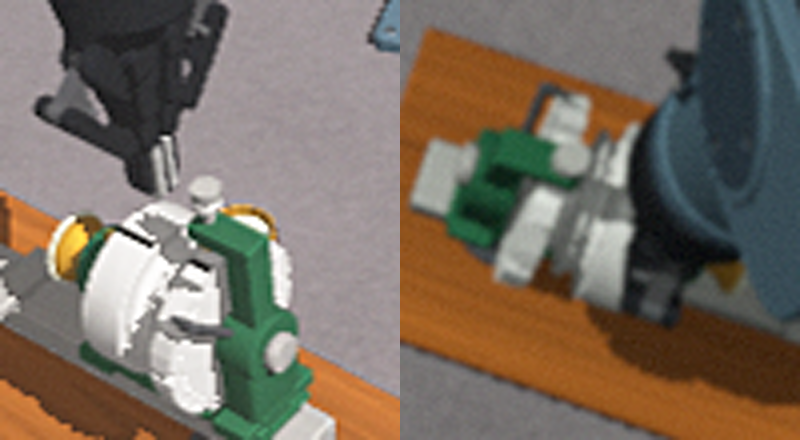

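The fingertips are seen at about (150,195) in the left crop, apparently still above the rim and with no contact. I'll compare that with the TCP's projection.

```bash
python3 -c "
from h import *
s=read_state()
for p in (s['ee_pos'],L([0,-14,175]),L([0,35,228]),L([-8,-14,175])): print(p.round(4),((proj('scene',p)[0]-[210,110])*4).round(),((proj('top',p)[0]-[370,150])*4).round())
d=cv2.imread('pics/d.png')[:, :400]; g=cv2.cvtColor(d,cv2.COLOR_BGR2GRAY)
print(g[170:235:5,130:190:6])"
```

```text
[ 0.5315 -0.1062  0.1801] [156. 218.] [236. 222.]
[ 0.5393 -0.1089  0.1843] [145. 221.] [243. 206.]
[ 0.5559 -0.0628  0.2373] [203. 182.] [169. 157.]
[ 0.5318 -0.1062  0.1843] [155. 213.] [238. 221.]
[[ 31  41  46  51 108 188  96 176 118 162]
 [ 19  39  44  51  90 192  83 174 149 154]
 [ 34  38  41  47  83 193 130 177 178 151]
 [104  15  36  43  79 172 148 141 143 154]
 [165 131  42  36  66 161 155 105 155 155]
 [162 166 160 105 108 131 172 159 155 161]
 [158 160 163 155 135 159 175 161 151 165]
 [154 161 140 207 235 230 221 210 191 158]
 [150 141 208 250 246 241 233 227 222 214]
 [189 255 228 147 202 197 238 245 228 230]
 [252 198 181 123 135 127 166 209 255 255]
 [255 240 113 138 139 143 133 134 162 189]
 [164 251 240 131 139 142 143 136 114 228]]
```

Emit:
servo_tool(
  plan=[
    [[0,0,0,0,0,0.03,1],[0,0,0,0,0,0.03,1],[0,0,0,0,0,0.03,1],[0,0,0,0,0,0,1],[0,0,0,0,0,0,1],[0,0,0,0,0,0,1],[0,0,0,0,0,0,1],[0,0,0,0,0,0,1]],
  ],
)

```text
t: 9.58
ee_pos: [0.5315, -0.1062, 0.1774]
tool_rot: [0.819, 0.573, 0.0, 0.0]
force: [0.7, 0.6, -0.7]
finger_gap: 0.0
grasp_force: 0.0
```

Emit:
servo_tool(
  plan=[
    [[0,0,0,0,0,0.02,1],[0,0,0,0,0,0,1],[0,0,0,0,0,0.02,1],[0,0,0,0,0,0,1],[0,0,0,0,0,0,1],[0,0,0,0,0,0,1],[0,0,0,0,0,0,1],[0,0,0,0,0,0,1]],
  ],
)

```text
t: 10.25
ee_pos: [0.5316, -0.1062, 0.1762]
tool_rot: [0.819, 0.573, 0.0, 0.0]
force: [-1.3, -0.4, -0.2]
finger_gap: 0.002
grasp_force: 0.0
```

Emit:
servo_tool(
  plan=[
    [[0,0,0,0,0,0.02,1],[0,0,0,0,0,0,1],[0,0,0,0,0,0.02,1],[0,0,0,0,0,0,1],[0,0,0,0,0,0,1],[0,0,0,0,0,0,1],[0,0,0,0,0,0,1],[0,0,0,0,0,0,1]],
  ],
)

```text
t: 10.92
ee_pos: [0.5315, -0.1062, 0.175]
tool_rot: [0.819, 0.573, 0.0, 0.0]
force: [0.4, 0.2, -0.5]
finger_gap: 0.002
grasp_force: 0.0
```

Emit:
servo_tool(
  plan=[
    [[0,0,0,0,0,0.02,1],[0,0,0,0,0,0,1],[0,0,0,0,0,0.02,1],[0,0,0,0,0,0,1],[0,0,0,0,0,0,1],[0,0,0,0,0,0,1],[0,0,0,0,0,0,1],[0,0,0,0,0,0,1]],
  ],
)

```text
t: 11.58
ee_pos: [0.5315, -0.1062, 0.1738]
tool_rot: [0.819, 0.573, -0.0, -0.0]
force: [0.6, 0.2, -0.2]
finger_gap: -0.001
grasp_force: 0.0
```

Emit:
servo_tool(
  plan=[
    [[0,0,0,0,0,0.02,1],[0,0,0,0,0,0,1],[0,0,0,0,0,0,1],[0,0,0,0,0,0,1],[0,0,0,0,0,0,1],[0,0,0,0,0,0,1],[0,0,0,0,0,0,1],[0,0,0,0,0,0,1]],
  ],
)

```text
t: 12.25
ee_pos: [0.5315, -0.1062, 0.1732]
tool_rot: [0.819, 0.573, -0.0, 0.0]
force: [0.9, -0.5, -0.6]
finger_gap: -0.002
grasp_force: 0.0
```

```bash
python3 -c "
from h import *
go([-7,-14,175])
im=snapshot('scene'); a=cv2.resize(im[120:200,215:295,::-1],None,fx=7,fy=7,interpolation=cv2.INTER_CUBIC)
cv2.imwrite('pics/e.png',a)"
```

```text
t 12.25 lathe [ -8.3 -14.1 163.9] F [ 0.9 -0.5 -0.6] turn/.08 [ 0.    0.   -0.06] shift/.03 [ 0.    0.04 -0.37]
```

View pics/e.png

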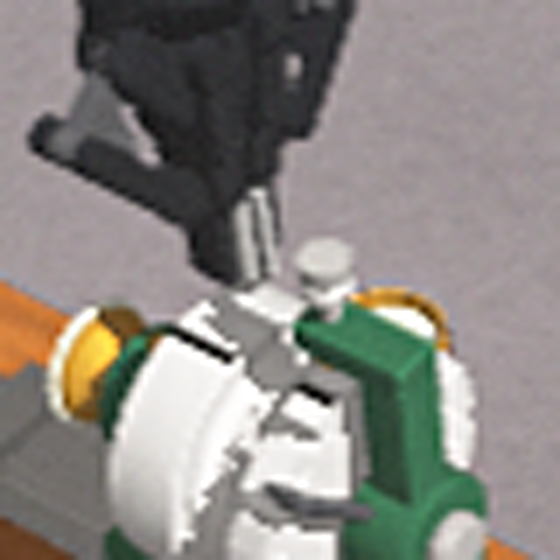

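```bash
python3 -c "
from h import *
T=R.from_quat([.9742558,.2254439,-.000237,-.00075])
for b in (0,.013,.03):
  for y in(-.0425,0,.0425): print(b,y,proj('scene',np.array([.2852,-.5834,.2057])+T.apply([0,y,-b]))[0].round(1))
im=cv2.imread('pics/scene0.png'); g=cv2.cvtColor(im,cv2.COLOR_BGR2GRAY)[0:70,70:150]
n,l,st,c=cv2.connectedComponentsWithStats((g<60).astype(np.uint8)); print(st[1:])
s=read_state()
for b in (0,.01,.02): print(proj('scene',s['ee_pos']+[0,0,b]))
" ; python3 -c "
import cv2
a=cv2.imread('pics/scene0.png')[0:75,65:155]; cv2.imwrite('pics/f.png',cv2.resize(a,None,fx=6,fy=6,interpolation=cv2.INTER_CUBIC))"
```

```text
0 -0.0425 [137.3  70.3]
0 0 [121.6  71.7]
0 0.0425 [105.8  73.1]
0.013 -0.0425 [135.8  66.1]
0.013 0 [120.   67.5]
0.013 0.0425 [104.   68.9]
0.03 -0.0425 [133.8  60.5]
0.03 0 [117.8  61.9]
0.03 0.0425 [101.6  63.3]
[[   6    0   64   63 1714]
 [   7   22    3    1    3]]
[[249.31914836 166.71311578]]
[[248.79634966 163.47165229]]
[[248.26504707 160.17746278]]
```

View pics/f.png

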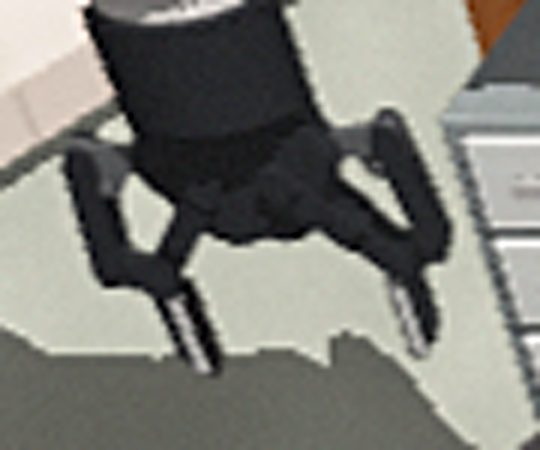

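In the start picture the open tips lie at (99,62) and (135,59). That is about 30 mm behind the reported TCP, where 13 mm was expected. So the real tips are about 17 mm short of the reported TCP, and contact should come at reported lathe z ≈ 157. I'll continue down by feel.

Emit:
servo_tool(
  plan=[
    [[0,0,0,0,0,0.03,1],[0,0,0,0,0,0.03,1],[0,0,0,0,0,0.02,1],[0,0,0,0,0,0,1],[0,0,0,0,0,0,1],[0,0,0,0,0,0,1],[0,0,0,0,0,0,1],[0,0,0,0,0,0,1]],
  ],
)

```text
t: 12.97
ee_pos: [0.5315, -0.1062, 0.1708]
tool_rot: [0.819, 0.573, 0.0, 0.0]
force: [-0.2, 0.6, -0.6]
finger_gap: -0.0
grasp_force: 0.0
```

Emit:
servo_tool(
  plan=[
    [[0,0,0,0,0,0.02,1],[0,0,0,0,0,0,1],[0,0,0,0,0,0.02,1],[0,0,0,0,0,0,1],[0,0,0,0,0,0,1],[0,0,0,0,0,0,1],[0,0,0,0,0,0,1],[0,0,0,0,0,0,1]],
  ],
)

```text
t: 13.63
ee_pos: [0.5316, -0.1062, 0.1696]
tool_rot: [0.819, 0.573, 0.0, 0.0]
force: [0.2, 0.2, -0.3]
finger_gap: -0.001
grasp_force: 0.0
```

Emit:
servo_tool(
  plan=[
    [[0,0,0,0,0,0.02,1],[0,0,0,0,0,0,1],[0,0,0,0,0,0.01,1],[0,0,0,0,0,0,1],[0,0,0,0,0,0,1],[0,0,0,0,0,0,1],[0,0,0,0,0,0,1],[0,0,0,0,0,0,1]],
  ],
)

```text
t: 14.3
ee_pos: [0.5315, -0.1062, 0.1687]
tool_rot: [0.819, 0.573, -0.0, -0.0]
force: [-0.3, -0.1, 0.0]
finger_gap: -0.006
grasp_force: 0.0
```

Emit:
servo_tool(
  plan=[
    [[0,0,0,0,0,0.02,1],[0,0,0,0,0,0,1],[0,0,0,0,0,0.01,1],[0,0,0,0,0,0,1],[0,0,0,0,0,0,1],[0,0,0,0,0,0,1],[0,0,0,0,0,0,1],[0,0,0,0,0,0,1]],
  ],
)

```text
t: 14.97
ee_pos: [0.5315, -0.1062, 0.1678]
tool_rot: [0.819, 0.573, -0.0, -0.0]
force: [-0.4, -0.3, -1.0]
finger_gap: -0.001
grasp_force: 0.0
```

Emit:
servo_tool(
  plan=[
    [[0,0,0,0,0,0.02,1],[0,0,0,0,0,0,1],[0,0,0,0,0,0.01,1],[0,0,0,0,0,0,1],[0,0,0,0,0,0,1],[0,0,0,0,0,0,1],[0,0,0,0,0,0,1],[0,0,0,0,0,0,1]],
  ],
)

```text
t: 15.63
ee_pos: [0.5315, -0.1062, 0.1669]
tool_rot: [0.819, 0.573, -0.0, -0.0]
force: [-0.8, 0.3, 0.9]
finger_gap: -0.001
grasp_force: 0.0
```

Emit:
servo_tool(
  plan=[
    [[0,0,0,0,0,0.02,1],[0,0,0,0,0,0,1],[0,0,0,0,0,0.01,1],[0,0,0,0,0,0,1],[0,0,0,0,0,0,1],[0,0,0,0,0,0,1],[0,0,0,0,0,0,1],[0,0,0,0,0,0,1]],
  ],
)

```text
t: 16.3
ee_pos: [0.5315, -0.1062, 0.166]
tool_rot: [0.819, 0.573, -0.0, -0.0]
force: [0.2, 0.5, 0.1]
finger_gap: 0.001
grasp_force: 0.0
```

Emit:
servo_tool(
  plan=[
    [[0,0,0,0,0,0.02,1],[0,0,0,0,0,0,1],[0,0,0,0,0,0.01,1],[0,0,0,0,0,0,1],[0,0,0,0,0,0,1],[0,0,0,0,0,0,1],[0,0,0,0,0,0,1],[0,0,0,0,0,0,1]],
  ],
)

```text
t: 16.97
ee_pos: [0.5316, -0.1062, 0.1651]
tool_rot: [0.819, 0.573, 0.0, 0.0]
force: [0.5, -0.3, -0.0]
finger_gap: 0.001
grasp_force: 0.0
```

Emit:
servo_tool(
  plan=[
    [[0,0,0,0,0,0.02,1],[0,0,0,0,0,0,1],[0,0,0,0,0,0.01,1],[0,0,0,0,0,0,1],[0,0,0,0,0,0,1],[0,0,0,0,0,0,1],[0,0,0,0,0,0,1],[0,0,0,0,0,0,1]],
  ],
)

```text
t: 17.63
ee_pos: [0.5315, -0.1062, 0.1642]
tool_rot: [0.819, 0.573, 0.0, -0.0]
force: [-0.4, -0.7, -1.3]
finger_gap: -0.002
grasp_force: 0.0
```

Emit:
servo_tool(
  plan=[
    [[0,0,0,0,0,0.02,1],[0,0,0,0,0,0,1],[0,0,0,0,0,0.01,1],[0,0,0,0,0,0,1],[0,0,0,0,0,0,1],[0,0,0,0,0,0,1],[0,0,0,0,0,0,1],[0,0,0,0,0,0,1]],
  ],
)

```text
t: 18.3
ee_pos: [0.5315, -0.1062, 0.1633]
tool_rot: [0.819, 0.573, -0.0, 0.0]
force: [0.1, -0.0, -0.4]
finger_gap: -0.005
grasp_force: 0.0
```

```bash
python3 -c "
from h import *
go([-7,-14,158])
im=snapshot('scene'); a=cv2.resize(im[120:200,215:295,::-1],None,fx=7,fy=7,interpolation=cv2.INTER_CUBIC)
cv2.imwrite('pics/g.png',a)
g0=cv2.imread('pics/e.png'); 
print(np.hstack([cv2.cvtColor(x,cv2.COLOR_BGR2GRAY)[255:330:6,225:275:12] for x in (g0,a)]))"
```

```text
t 18.3 lathe [ -8.2 -14.1 154. ] F [ 0.1 -0.  -0.4] turn/.08 [ 0.    0.   -0.06] shift/.03 [ 0.    0.04 -0.13]
[[ 46  94 186  84 187  44  96 186  84 154]
 [ 45  83 189  74 184  44  82 185  75 169]
 [ 49  74 183  93 197  51  81 183  95 176]
 [ 37  67 181  95 167  49  73 183 116 181]
 [ 37  73 140 112 147  44  67 150  96 182]
 [ 83  97  94 171 178  46  65 109  59 175]
 [141 141 133 229 214  46  54 110  59 168]
 [127 230 245 234 223  33  41 113  62 171]
 [132 181 255 237 228  40  35 108  83 212]
 [128 140 190 255 237 109  83 102 178 246]
 [131 131 135 191 243 145 129 114 170 254]
 [137 137 131 128 195 143 144 136 128 198]
 [134 141 142 131 123 134 144 146 136 124]]
```

View pics/g.png

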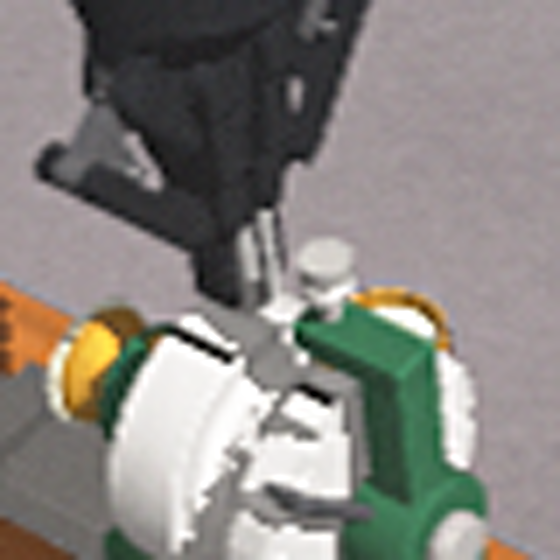

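The tip is at (240,305) in the crop, on the predicted rim position (239,306) and all but touching. I'll continue down in small steps.

Emit:
servo_tool(
  plan=[
    [[0,0,0,0,0,0.02,1],[0,0,0,0,0,0,1],[0,0,0,0,0,0.01,1],[0,0,0,0,0,0,1],[0,0,0,0,0,0,1],[0,0,0,0,0,0,1],[0,0,0,0,0,0,1],[0,0,0,0,0,0,1]],
  ],
)

```text
t: 19.02
ee_pos: [0.5316, -0.1062, 0.1624]
tool_rot: [0.819, 0.573, 0.0, 0.0]
force: [-0.2, -0.8, -0.1]
finger_gap: 0.004
grasp_force: 0.0
```

Emit:
servo_tool(
  plan=[
    [[0,0,0,0,0,0.02,1],[0,0,0,0,0,0,1],[0,0,0,0,0,0.01,1],[0,0,0,0,0,0,1],[0,0,0,0,0,0,1],[0,0,0,0,0,0,1],[0,0,0,0,0,0,1],[0,0,0,0,0,0,1]],
  ],
)

```text
t: 19.68
ee_pos: [0.5315, -0.1062, 0.1615]
tool_rot: [0.819, 0.573, -0.0, -0.0]
force: [0.5, 0.4, -0.3]
finger_gap: 0.004
grasp_force: 0.0
```

Emit:
servo_tool(
  plan=[
    [[0,0,0,0,0,0.02,1],[0,0,0,0,0,0,1],[0,0,0,0,0,0.01,1],[0,0,0,0,0,0,1],[0,0,0,0,0,0,1],[0,0,0,0,0,0,1],[0,0,0,0,0,0,1],[0,0,0,0,0,0,1]],
  ],
)

```text
t: 20.35
ee_pos: [0.5315, -0.1062, 0.1606]
tool_rot: [0.819, 0.573, -0.0, 0.0]
force: [-0.4, 0.5, 0.1]
finger_gap: 0.004
grasp_force: 0.0
```

Emit:
servo_tool(
  plan=[
    [[0,0,0,0,0,0.02,1],[0,0,0,0,0,0,1],[0,0,0,0,0,0.01,1],[0,0,0,0,0,0,1],[0,0,0,0,0,0,1],[0,0,0,0,0,0,1],[0,0,0,0,0,0,1],[0,0,0,0,0,0,1]],
  ],
)

```text
t: 21.02
ee_pos: [0.5315, -0.1062, 0.1597]
tool_rot: [0.819, 0.573, 0.0, 0.0]
force: [-0.2, -0.5, 0.7]
finger_gap: -0.001
grasp_force: 0.0
```

```bash
python3 -c "
from h import *
go([-7,-14,158])
im=snapshot('scene'); cv2.imwrite('pics/h.png',im[:,:,::-1])
print(cv2.cvtColor(im,cv2.COLOR_RGB2GRAY)[150:176,238:262])
s=read_state()
for b in (.015,.02,.025): print(proj('scene',s['ee_pos']+[0,0,b]).round(1))
for x in (-14,-8,0,8):print(x,[proj('scene',L([x,y,125+np.sqrt(2500-x*x)]))[0].round(1) for y in(-28,-14,0)])
"
```

```text
t 21.02 lathe [ -8.3 -14.1 150.4] F [-0.2 -0.5  0.7] turn/.08 [ 0.    0.   -0.06] shift/.03 [ 0.    0.04 -0.25]
[[ 49  49  57  53  52  55  50  44  48  50  54  52  44  33  36  37  74 140
  158 155 149 151 153 159]
 [ 49  50  54  53  52  53  52  40  43  56  51  51  66  97 143 136  72 141
  162 157 157 160 156 154]
 [ 52  51  51  49  49  52  52  47  38  48  53  46  44  81 168 174  84 143
  161 156 156 153 156 152]
 [ 49  54  54  52  50  52  50  48  36  51  49  43  84  97 141 184  98 122
  157 153 153 153 151 153]
 [ 38  46  49  52  53  53  55  48  36  39  42 102 163 116 121 182  97 122
  163 153 163 185 194 197]
 [ 70  39  39  49  52  47  48  47  43  32  65 148 200 155 115 200 124 103
  160 163 192 212 211 210]
 [165 139  72  40  44  47  43  42  47  45  75 130 187 162  84 168 121  90
  167 188 213 212 208 210]
 [168 165 166 143  72  36  42  36  41  52  65 119 184 165  70 157 158  83
  169 191 218 213 211 208]
 [158 161 166 157  95  29  35  43  44  48  59 102 172 180 101 151 167  84
  166 162 186 221 214 215]
 [159 158 162 168 134  27  48  35  42  46  58  93 164 189 106 152 174 118
  166
[... 1277 characters left out ...]
55 223 117 139 145 144 138 137
  135 147 150 124 131 116]
 [239 240 242 243 244 241 243 244 251 254 234 213 121 140 144 146 142 140
  140 134 128 140 152 148]
 [239 239 242 243 242 241 243 247 246 232 232 250 242 125 136 145 143 143
  134 118 103 135 159 153]
 [238 240 241 241 242 240 242 245 240 230 243 254 255 250 130 138 138 129
  104  58   7  45  93 131]]
[[249.2 166.2]]
[[249.  164.6]]
[[248.7 163. ]]
-14 [array([245.9, 160.1]), array([250.5, 162.4]), array([255.2, 164.8])]
-8 [array([244.1, 161.1]), array([248.7, 163.4]), array([253.4, 165.8])]
0 [array([241.7, 162.8]), array([246.4, 165.1]), array([251.1, 167.5])]
8 [array([239.4, 164.9]), array([244. , 167.3]), array([248.7, 169.7])]
```

Emit:
servo_tool(
  plan=[
    [[0,0,0,0,0,0.02,1],[0,0,0,0,0,0,1],[0,0,0,0,0,0.02,1],[0,0,0,0,0,0,1],[0,0,0,0,0,0,1],[0,0,0,0,0,0,1],[0,0,0,0,0,0,1],[0,0,0,0,0,0,1]],
  ],
)

```text
t: 21.73
ee_pos: [0.5316, -0.1062, 0.1586]
tool_rot: [0.819, 0.573, 0.0, 0.0]
force: [-1.7, -0.0, 2.5]
finger_gap: -0.004
grasp_force: 2.1
```

Emit:
servo_tool(
  plan=[
    [[0,0,0,0,0,0.02,1],[0,0,0,0,0,0,1],[0,0,0,0,0,0.01,1],[0,0,0,0,0,0,1],[0,0,0,0,0,0,1],[0,0,0,0,0,0,1],[0,0,0,0,0,0,1],[0,0,0,0,0,0,1]],
  ],
)

```text
t: 22.4
ee_pos: [0.5317, -0.1062, 0.1585]
tool_rot: [0.819, 0.573, 0.0, 0.0]
force: [-3.4, 0.5, 10.1]
finger_gap: 0.004
grasp_force: 5.5
```

Emit:
servo_tool(
  plan=[
    [[0,0,0,0,0,0.02,1],[0,0,0,0,0,0,1],[0,0,0,0,0,0.01,1],[0,0,0,0,0,0,1],[0,0,0,0,0,0,1],[0,0,0,0,0,0,1],[0,0,0,0,0,0,1],[0,0,0,0,0,0,1]],
  ],
)

```text
t: 23.07
ee_pos: [0.5323, -0.1064, 0.1584]
tool_rot: [0.819, 0.573, 0.0, 0.001]
force: [-4.8, -0.3, 16.8]
finger_gap: -0.002
grasp_force: 8.4
```

Contact came at reported z 0.1587, with a stiffness of about 7 N/mm and 17 N now. First stroke, about 12 mm.

Emit:
servo_tool(
  plan=[
    [[0,0,0,0,0.06,0,1],[0,0,0,0,0.06,-0.01,1],[0,0,0,0,0.06,0,1],[0,0,0,0,0.06,-0.01,1],[0,0,0,0,0.06,0,1],[0,0,0,0,0.06,0,1],[0,0,0,0,0,0,1],[0,0,0,0,0,0,1]],
  ],
)

```text
t: 23.73
ee_pos: [0.543, -0.1101, 0.1588]
tool_rot: [0.819, 0.573, 0.001, 0.001]
force: [-2.9, 0.1, 12.0]
finger_gap: -0.003
grasp_force: 6.2
```

```bash
cat >> h.py <<'E'
def cyl(n,u,v,r):
    e,d=ray(n,u,v); Ri=R.from_euler('z',yaw).inv(); e=Ri.apply(e-O)*1000-[0,0,125]; d=Ri.apply(d)
    A=d[0]**2+d[2]**2;B=e[0]*d[0]+e[2]*d[2];Cc=e[0]**2+e[2]**2-r*r
    t=(-B-np.sqrt(np.maximum(B*B-A*Cc,0)))/A; return e+t*d
def mark():
    "darkest angle on the unrolled hand rim and ring, scene view"
    g=cv2.cvtColor(snapshot('scene'),cv2.COLOR_RGB2GRAY).astype(np.float32)
    a=np.arange(5,80,.5); out=[]
    for r,ys in((50,range(-25,-2,2)),(55,range(29,42,2))):
        P=np.array([[L([r*np.sin(t),y,125+r*np.cos(t)]) for y in ys] for t in np.radians(a)])
        uv=proj('scene',P.reshape(-1,3)).astype(np.float32).reshape(len(a),-1,2)
        v=cv2.remap(g,uv[:,:,0].copy(),uv[:,:,1].copy(),cv2.INTER_LINEAR)
        m=v.mean(1); w=(m<m.min()+40); out.append((a[m.argmin()],round(float(a[w].mean()),1),round(float(m.min()))))
    return out
E
python3 -c "
from h import *
go([-8,-14,149]); print(mark())"
```

```text
t 23.73 lathe [  3.9 -13.9 149.5] F [-2.9  0.1 12. ] turn/.08 [ 0.03 -0.   -0.06] shift/.03 [-0.   -0.4   0.02]
[(np.float64(27.5), 14.0, 45), (np.float64(27.0), 27.0, 44)]
```

Rolled without slip: the mark is at 27.3°. Continuing the stroke.

Emit:
servo_tool(
  plan=[
    [[0,0,0,0,0.05,0,1],[0,0,0,0,0.05,0,1],[0,0,0,0,0.05,0.01,1],[0,0,0,0,0.05,0,1],[0,0,0,0,0.05,0.01,1],[0,0,0,0,0,0,1],[0,0,0,0,0,0,1],[0,0,0,0,0,0,1]],
  ],
)

```text
t: 24.45
ee_pos: [0.5506, -0.1127, 0.1585]
tool_rot: [0.819, 0.573, 0.001, 0.001]
force: [-1.9, -0.9, 11.9]
finger_gap: -0.002
grasp_force: 6.4
```

```bash
python3 -c "
from h import *
go([-5,-14,149]); print(mark())"
```

```text
t 24.45 lathe [ 11.9 -13.8 149.2] F [-1.9 -0.9 11.9] turn/.08 [ 0.05 -0.01 -0.06] shift/.03 [-0.01 -0.56  0.01]
[(np.float64(36.5), 30.9, 39), (np.float64(36.0), 36.2, 46)]
```

Emit:
servo_tool(
  plan=[
    [[0,0,0,0,0,-0.2,1],[0,0,0,0,-0.2,0,1],[0,0,0,0,-0.2,0,1],[0,0,0,0,-0.15,0,1],[0,0,0,0,0,0.06,1],[0,0,0,0,0,0.05,1],[0,0,0,0,0,0.03,1],[0,0,0,0,0,0.02,1]],
  ],
)

```text
t: 25.17
ee_pos: [0.5333, -0.1069, 0.1586]
tool_rot: [0.819, 0.573, -0.0, 0.0]
force: [-4.3, 0.6, 14.4]
finger_gap: -0.001
grasp_force: 7.0
```

Emit:
servo_tool(
  plan=[
    [[0,0,0,0,0,0.02,1],[0,0,0,0,0,0,1],[0,0,0,0,0,0.01,1],[0,0,0,0,0,0,1],[0,0,0,0,0,0,1],[0,0,0,0,0,0,1],[0,0,0,0,0,0,1],[0,0,0,0,0,0,1]],
  ],
)

```text
t: 25.83
ee_pos: [0.5342, -0.1072, 0.1586]
tool_rot: [0.819, 0.573, 0.0, 0.001]
force: [-4.1, -0.3, 15.0]
finger_gap: 0.003
grasp_force: 7.4
```

```bash
python3 -c "
from h import *
go([-5,-14,149]); print(mark())"
```

```text
t 25.83 lathe [ -5.4 -14.2 149.3] F [-4.1 -0.3 15. ] turn/.08 [ 0.02  0.   -0.06] shift/.03 [0.01 0.01 0.01]
[(np.float64(38.5), 38.5, 38), (np.float64(37.5), 37.5, 55)]
```

Emit:
servo_tool(
  plan=[
    [[0,0,0,0,0.05,0,1],[0,0,0,0,0.05,0,1],[0,0,0,0,0.05,0,1],[0,0,0,0,0.05,0,1],[0,0,0,0,0.01,0,1],[0,0,0,0,0,0,1],[0,0,0,0,0,0,1],[0,0,0,0,0,0,1]],
  ],
)

```text
t: 26.55
ee_pos: [0.5407, -0.1094, 0.1588]
tool_rot: [0.819, 0.573, 0.001, 0.001]
force: [-2.5, -0.8, 14.5]
finger_gap: 0.001
grasp_force: 7.2
```

Emit:
servo_tool(
  plan=[
    [[0,0,0,0,0,-0.3,1],[0,0,0,0,0,-1,1],[0,0,0,0,0,-1,1],[0,0,0,0,-0.1,-1,1],[0,0,0,0.4,-0.1,0,1],[0,0,0,0.4,0,0,1],[0,0,0,0.4,0,0,1],[0,0,0,0.4,0,0,1]],
  ],
)

```text
t: 27.22
ee_pos: [0.5495, -0.0603, 0.2547]
tool_rot: [0.819, 0.574, -0.001, -0.001]
force: [0.4, 0.1, 0.9]
finger_gap: -0.001
grasp_force: 0.0
```

```bash
python3 -c "
from h import *
go([0,35,210]); print(mark())
im=snapshot('scene'); a=cv2.resize(im[120:210,215:305,::-1],None,fx=6,fy=6,interpolation=cv2.INTER_CUBIC); cv2.imwrite('pics/i.png',a)"
```

```text
t 27.22 lathe [ -6.8  35.1 245.4] F [0.4 0.1 0.9] turn/.08 [-0.03  0.   -0.05] shift/.03 [-0.    0.23  1.18]
[(np.float64(46.5), 46.2, 40), (np.float64(45.5), 45.8, 57)]
```

View pics/i.png

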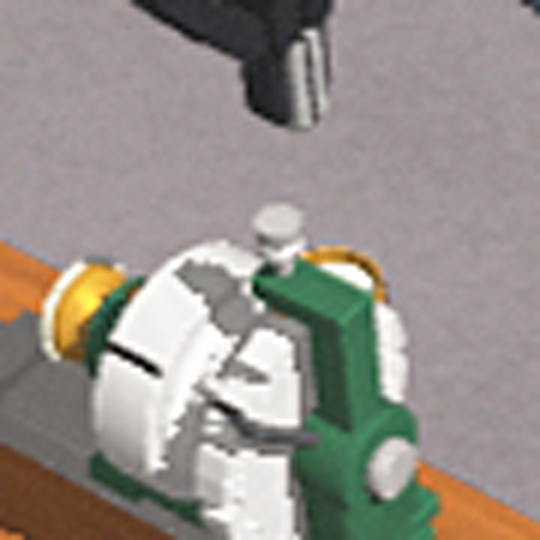

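The mark at (140,355) in the crop lines up with the pointer, measured 45.5–46° and well within the pin's pull-in. Tips are above the knob, which is at (278,220). Now to the knob, where contact is expected at reported lathe z ≈ 202.5.

Emit:
servo_tool(
  plan=[
    [[0,0,0,0,0.12,0.3,1],[0,0,0,0,0.11,0.3,1],[0,0,0,0,0,0.3,1],[0,0,0,0,0,0.2,1],[0,0,0,0,0,0.1,1],[0,0,0,0,0,0,1],[0,0,0,0,0,0,1],[0,0,0,0,0,0,1]],
  ],
)

```text
t: 27.98
ee_pos: [0.5567, -0.0642, 0.2204]
tool_rot: [0.819, 0.573, 0.0, 0.0]
force: [0.2, -0.1, 0.3]
finger_gap: -0.003
grasp_force: 0.0
```

```bash
python3 -c "
from h import *
go([0,35,202.5])"
```

```text
t 27.98 lathe [  1.2  33.9 211.1] F [ 0.2 -0.1  0.3] turn/.08 [ 0.01 -0.   -0.06] shift/.03 [ 0.04 -0.04  0.29]
```

Emit:
servo_tool(
  plan=[
    [[0,0,0,0.04,-0.04,0.08,1],[0,0,0,0,0,0.07,1],[0,0,0,0,0,0.06,1],[0,0,0,0,0,0.05,1],[0,0,0,0,0,0.05,1],[0,0,0,0,0,0.04,1],[0,0,0,0,0,0,1],[0,0,0,0,0,0,1]],
  ],
)

```text
t: 28.65
ee_pos: [0.5557, -0.0626, 0.2094]
tool_rot: [0.819, 0.573, -0.0, 0.0]
force: [0.0, -0.6, -0.1]
finger_gap: 0.0
grasp_force: 0.0
```

Emit:
servo_tool(
  plan=[
    [[0,0,0,0,0,0.03,1],[0,0,0,0,0,0.03,1],[0,0,0,0,0,0.02,1],[0,0,0,0,0,0,1],[0,0,0,0,0,0,1],[0,0,0,0,0,0,1],[0,0,0,0,0,0,1],[0,0,0,0,0,0,1]],
  ],
)

```text
t: 29.32
ee_pos: [0.5557, -0.0626, 0.207]
tool_rot: [0.819, 0.573, -0.0, -0.0]
force: [0.6, 0.9, 0.1]
finger_gap: 0.004
grasp_force: 0.1
```

```bash
python3 -c "
from h import *
go([0,35,192.5]);print(mark())"
```

```text
t 29.32 lathe [ -0.3  35.  197.8] F [0.6 0.9 0.1] turn/.08 [-0.    0.   -0.06] shift/.03 [-0.    0.01  0.18]
[(np.float64(46.5), 46.2, 40), (np.float64(45.5), 45.8, 56)]
```

Emit:
servo_tool(
  plan=[
    [[0,0,0,0,0,0.02,1],[0,0,0,0,0,0.02,1],[0,0,0,0,0,0.02,1],[0,0,0,0,0,0,1],[0,0,0,0,0,0,1],[0,0,0,0,0,0,1],[0,0,0,0,0,0,1],[0,0,0,0,0,0,1]],
  ],
)

```text
t: 30.03
ee_pos: [0.5557, -0.0626, 0.2052]
tool_rot: [0.819, 0.573, -0.0, -0.0]
force: [0.1, -0.7, 0.0]
finger_gap: 0.004
grasp_force: 0.3
```

Emit:
servo_tool(
  plan=[
    [[0,0,0,0,0,0.02,1],[0,0,0,0,0,0.02,1],[0,0,0,0,0,0.02,1],[0,0,0,0,0,0,1],[0,0,0,0,0,0,1],[0,0,0,0,0,0,1],[0,0,0,0,0,0,1],[0,0,0,0,0,0,1]],
  ],
)

```text
t: 30.7
ee_pos: [0.5557, -0.0626, 0.2035]
tool_rot: [0.819, 0.573, -0.0, -0.0]
force: [-0.5, 0.2, 1.8]
finger_gap: 0.001
grasp_force: 1.0
```

Emit:
servo_tool(
  plan=[
    [[0,0,0,0,0,0.02,1],[0,0,0,0,0,0,1],[0,0,0,0,0,0.02,1],[0,0,0,0,0,0,1],[0,0,0,0,0,0,1],[0,0,0,0,0,0,1],[0,0,0,0,0,0,1],[0,0,0,0,0,0,1]],
  ],
)

```text
t: 31.37
ee_pos: [0.5557, -0.0626, 0.2022]
tool_rot: [0.819, 0.573, -0.0, -0.0]
force: [-0.8, -0.5, 2.0]
finger_gap: -0.001
grasp_force: 1.2
```

Emit:
servo_tool(
  plan=[
    [[0,0,0,0,0,0.02,1],[0,0,0,0,0,0,1],[0,0,0,0,0,0.02,1],[0,0,0,0,0,0,1],[0,0,0,0,0,0,1],[0,0,0,0,0,0,1],[0,0,0,0,0,0,1],[0,0,0,0,0,0,1]],
  ],
)

```text
t: 32.03
ee_pos: [0.5557, -0.0626, 0.2019]
tool_rot: [0.819, 0.573, -0.0, 0.0]
force: [-4.5, -0.4, 8.8]
finger_gap: 0.004
grasp_force: 4.7
```

```bash
cat >> h.py <<'E'
def knob():
    "lowest light row of the pin gap and knob: grey column profile beside the bracket"
    g=cv2.cvtColor(snapshot('scene'),cv2.COLOR_RGB2GRAY); return g[146:172,256:267]
E
python3 -c "
from h import *
go([0,35,192.5]);print(mark()); k=knob(); k0=cv2.cvtColor(cv2.imread('pics/h.png'),cv2.COLOR_BGR2GRAY)[146:172,256:267]
print(np.hstack([k0,k]))"
```

```text
t 32.03 lathe [ -0.2  35.  192.6] F [-4.5 -0.4  8.8] turn/.08 [ 0.    0.   -0.06] shift/.03 [-0.    0.01  0.  ]
[(np.float64(46.5), 46.5, 40), (np.float64(45.5), 45.8, 56)]
[[151 168 160 156 153 152 149 151 152 153 156  57  47  44  43  53  53  52
   45  42  71  76]
 [149 160 156 154 153 154 159 156 160 155 154  51  56  47  39  49  57  53
   43 113 205 190]
 [139 159 156 157 154 156 158 158 154 155 156  51  56  51  39  50  49  40
   53  68 135 187]
 [161 160 158 155 152 157 156 154 154 154 153  54  54  49  38  41  38  70
  164 154 118 196]
 [158 155 149 151 153 159 153 157 159 154 158  56  53  44  31  34  44 124
  200 166 112 194]
 [162 157 157 160 156 154 160 164 160 163 158  51  48  39  47  46  76 132
  184 161  82 184]
 [161 156 156 153 156 152 153 155 156 153 156  52  41  34  45  50  75 131
  181 168  69 162]
 [157 153 153 153 151 153 155 155 155 155 159  40  42  41  47  51  69 125
  182 176  97 155]
 [163 153 163 185 194 197 203 185 158 153 153  31  38  39  46  50  49  93
  172 180 105 154]
 [160 163 192 212 211 210 208 206 198 175 152  34  36  39  43  57  61  89
  161 179  81 13
[... 791 characters left out ...]
8 238 220 160 151 127 123 136
  148 205 220 115]
 [251 149  46  37  50 114 172 146  93 100  99 243 140  92 174 220 241 255
  255 255 210 111]
 [178 101  91 100 101 105 112 102 100 102 104 174  94  94 119 153 196 222
  236 201 141  98]
 [215  49  79 104 109 104 104  97 102 101 103 209  48  76  99 126 155 162
  156 136  99 100]
 [230  29  54  61  81 104 111 103 104 101 105 228  33  54  58  81 106 111
  104 101  98 104]
 [166 132  34  47  57  63  79 105 110 106 101 167 135  32  47  54  64  76
   99 107 106 103]
 [131 186 208  80  45  54  52  64  80  99 109 136 192 212  79  48  55  56
   66  79 101 108]
 [130 208 247 117  72  49  50  56  55  66  79 136 192 230 116  75  54  52
   55  56  63  76]]
```

The knob is down near the bracket, at reported z 192.6 against 192.5 predicted for home, and force is rising at the stop. I'll press slightly more to make sure, then retreat straight up.

Emit:
servo_tool(
  plan=[
    [[0,0,0,0,0,0.02,1],[0,0,0,0,0,0,1],[0,0,0,0,0,0.02,1],[0,0,0,0,0,0,1],[0,0,0,0,0,0,1],[0,0,0,0,0,0,1],[0,0,0,0,0,0,1],[0,0,0,0,0,0,1]],
  ],
)

```text
t: 32.8
ee_pos: [0.5558, -0.0626, 0.2018]
tool_rot: [0.819, 0.573, 0.0, 0.001]
force: [-7.6, 0.7, 18.4]
finger_gap: -0.001
grasp_force: 9.0
```

Emit:
servo_tool(
  plan=[
    [[0,0,0,0,0,-0.2,1],[0,0,0,0,0,-0.8,1],[0,0,0,0,0,-1,1],[0,0,0,0,0,-1,1],[0,0,0,0,0,-1,1],[0,0,0,0,-1,0,1],[0,0,0,0,-1,0,1],[0,0,0,0,-1,0,1]],
  ],
)

```text
t: 33.47
ee_pos: [0.4705, -0.0314, 0.3199]
tool_rot: [0.819, 0.573, 0.0, 0.0]
force: [0.6, -0.2, -0.3]
finger_gap: -0.001
grasp_force: 0.0
```

```bash
python3 -c "
from h import *
go([0,35,192.5]);print(mark()); k=knob(); k0=cv2.cvtColor(cv2.imread('pics/scene0.png'),cv2.COLOR_BGR2GRAY)[146:172,256:267]
print(np.hstack([k0,k]))
print(proj('scene',[L([0,35,z]) for z in (228,225,218)]))"
```

```text
t 33.47 lathe [-90.9  35.6 310.6] F [ 0.6 -0.2 -0.3] turn/.08 [ 0.01 -0.01 -0.06] shift/.03 [-0.01  3.03  3.94]
[(np.float64(46.5), 46.8, 41), (np.float64(45.5), 45.8, 55)]
[[155 150 150 146 151 145 150 143 147 149 152 154 152 151 153 145 149 148
  148 150 152 153]
 [153 150 152 153 151 150 151 154 151 148 150 154 150 154 151 154 147 152
  155 155 153 151]
 [151 149 152 152 149 151 154 153 152 151 152 149 150 153 151 153 150 154
  158 152 149 153]
 [149 152 155 150 151 151 152 151 148 148 150 149 153 156 151 152 153 155
  151 151 150 151]
 [147 151 149 149 151 152 152 150 150 155 156 151 155 146 151 153 154 152
  153 153 157 153]
 [149 153 150 147 153 149 154 156 158 155 154 152 153 154 155 152 153 156
  156 158 159 154]
 [152 150 146 151 149 146 155 148 148 147 154 152 153 150 152 149 151 153
  154 153 151 158]
 [151 148 147 151 149 148 149 150 150 156 154 154 153 150 157 156 159 156
  153 150 155 154]
 [150 148 157 180 190 192 198 181 154 147 149 156 152 153 152 155 160 155
  154 155 151 153]
 [149 156 186 209 209 202 202 200 194 164 149 152 150 153 155 155 155 154
  155 154 154 15
[... 879 characters left out ...]
96  98 239 134  90 172 215 239 255
  255 255 207 111]
 [170  97  92  99  98 102 106 101  94 102 100 172  94  93 113 149 191 218
  229 197 140  95]
 [205  43  75 102 100 101  99  95  96 101 101 207  42  76  97 124 155 157
  151 132  95  98]
 [223  33  53  64  78 106 104 103 104 100 101 222  31  52  59  81 105 111
  103 101  95 102]
 [158 125  36  48  54  66  78 100 102 103 102 163 134  34  47  56  63  76
   97 107 104 101]
 [129 181 202  78  46  53  58  64  79  96 108 135 186 207  79  48  53  60
   63  78  99 109]
 [125 200 242 110  72  49  49  53  56  61  76 134 189 223 115  71  52  53
   55  60  61  76]]
[[260.7450288  155.52702872]
 [260.88342464 156.59779469]
 [261.20357418 159.07478542]]
```

The knob moved down about 3.6 px, matching the 3.55 px expected for home (1.1 px would mean it stopped on the ring). The mark stays at the pointer and the hand is clear, so I'm handing in.

```bash
python3 -c "
from cell import *
print(close_job())"
```

```text
the job is handed in; nothing more can be done
None
```

The job is handed in: the engraved line faces the pointer (measured 45.8–46.8° against 45°), the index pin is fully home in its notch, and the hand is clear. Readings peaked at about 18 N on both pulley and pin, and it took about 34 s of the 64 s allowed.

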